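# Blow out the air line at the print bench

### The job

Blow the moisture out of the air line before printing starts: on the three-valve air manifold, pull the knob with the wide mushroom head straight up until it stops in its on position, leave it on for at least a second, then push it fully back in and let go. Leave the manifold's other two knobs, the ball and the slim post, pushed in.

Things in the scene. Friction and masses are not known exactly. Their poses are not given: they have to be found in the camera images.
- purge_grip (a point): Grip point of the black mushroom knob: on its vertical axis, mid-height of the head's rim; moves with the knob. Head 50 mm across; underside 10.5 mm below this point, top 11.5 mm above, straight rim +-5.5 mm. Knob in: 105 mm above the bench, 34.5 mm above its grey valve (56 mm square). z up, y along the row of knobs, x across it; to either side along x nothing is taller than 80 mm for 100 mm.
- purge_knob (a joint): Mushroom knob's travel in m, straight up: 0 pushed fully in (off), 0.030 pulled fully out (on), with a firm stop at each end. It has no spring: a stiff seal holds it wherever it is left, also on and off; moving it takes 5 to 6 N.
- ball_knob (a joint): The same travel of the knob with a black ball head, 28 mm across: 0 in, 0.030 out; starts in. The three knobs stand 90 mm apart in one row, in any order, and reach at most 120 mm above the bench; a gauge at one end of their bar reaches 80 mm.
- post_knob (a joint): The same travel of the knob with a slim black upright cylinder head, 22 mm across and 30 mm tall: 0 in, 0.030 out; starts in.

How it is judged:
On the way, in this order (a step that is already met when the one before it is completed fails the run):
1. the mushroom knob is pulled out to its on position and left on (0.8 s) (value of joint purge_knob above 0.022 m), for 0.8 s.
2. the mushroom knob is pushed fully back in (value of joint purge_knob below 0.005 m), for 0.2 s.
At the end, for the whole second after the job is handed in: All three knobs are fully in (each within 5 mm of its inner stop), after the mushroom knob has been out in its on position (beyond 22 mm of its 30) for at least 0.8 s (value of joint each of purge_knob, ball_knob, post_knob below 0.005 m); the robot touches nothing.
It fails at once if the ball knob or the post knob is pulled out (beyond 10 mm) (value of joint any of ball_knob, post_knob above 0.01 m).
It also fails if it takes over 35 s, if anything falls off the work surface, if the arm or the gripper's body presses on something with over 40 N, if the wrist force passes 120 N, or if a joint passes its speed limit or range.

### The arm

A 6-joint arm with a two-finger parallel gripper is mounted at the origin on the work surface. World frame = base frame: x ahead of the robot, y to its left, z up, the work surface at z = 0. Lengths are in m, angles in rad, forces in N, time in s.
With the tool pointing down it reaches from about 0.375 to 0.975 m from the base axis. Payload 3.8 kg.
Tool frame: the origin (TCP) lies at the very end of the fingers, on their centre line; the grasp point (between the pads) lies 19 mm behind it; z points along the fingers, y is the line along which they close (so a half turn about z gives the same grasp; the last joint's range is limited). The gripper opens to 85 mm and grips with 20 to 120 N. Pads are 22 mm wide; open, the fingers measure 114 mm over their backs; the gripper's body (76 mm by 85 mm) begins 54 mm behind the grasp point. The pads swing forward as they close: fully open they stand 13 mm farther back than shut.
Start: joints at [1.26, 0.264, 1.604, -0, 1.274, -0.037], TCP at [0.183, 0.65, 0.231] pointing down, gripper open.
Joint ranges: [-2.63, 2.63], [-0.94, 2.18], [0.31, 2.57], [-1.31, 4.45], [0, 2.66], [-2.55, 2.55]. Speed limits (rad/s): [2.57, 2.57, 3.14, 3.14, 3.14, 3.14].

### API

Orientations are given as a rotation vector (axis times angle).
In Python, from workcell import monitor, viewer, job gives the robot as it stands. The module is installed in compiled form; this text tells all that it offers.
- The arm moves only by the tool step_arm, never from a script. Its argument "series" is one flat list of numbers, 4 for each row, row after row: the shift along the tool's x, y, z in m, then the turn about the tool's z in rad. A call has 1 to 8 rows; each row is the pose to reach, as a shift and turn from the pose commanded when the call began, along the tool's axes at that moment; what a row does not reach only later rows make up. A row lasts 1/8 s, in which the tool goes at most 62.5 mm and 10.7 degrees, less where a joint would pass 70% of its speed; a pose out of reach is approached as far as the arm can. A call with a gripper value outside its range is refused whole. "gripper" is the opening, from 0 (shut) to 1 (fully open), set as the call begins (left out, the last holds). The fingers move at their own pace and stop on an object; "newtons" is the grip in N (left out, the last holds). Time passes only in rows, so rows that repeat a pose let the fingers close. It gives the time, the measured TCP pose, the force, the opening and the grip force at its end, in the units of the state.
- monitor.read_state(): the state, without advancing time (a new reading comes with each control period).
- viewer.read_camera(name): name is "scene" or "top" or "wrist"; returns a dict with "image" (400x640x3 uint8, red, green, blue), "intrinsics" (3x3 intrinsics, pixels), "T" (4x4, takes a point from camera to world coordinates); the wrist camera has in their place "hand_eye" (4x4, takes a point from camera to tool coordinates, whose origin is the TCP and whose axes are the flange's). Camera axes: x right, y up, looking along -z (the intrinsics and any distortion apply to the point x, -y, -z); pixel columns grow to the right and rows downward; lengths in m; the calibration is good to about 2 mm. A picture is of the moment at which its call begins: read the wrist's pose just before it. There is no depth.
- job.finish_job(): hands the job in; it is judged then, once.
Trained networks look in a picture, given as the dict that the camera call returned (one of the last four; its "shot" number tells which), for a name from the list of things; names that differ only in an ending like _2 or _b are one class to them, and where a whole thing is asked for, a point or a joint stands for the part that bears it (a point fixed in the world has none). Each returns a list of dicts, best first, with "score" (0 to 1); they miss things now and then, are a little off and sometimes report something else, mostly with a low value. They report only what shows in the picture. A call takes as long as a camera call.
- viewer.boxes_of(picture, label): "extent" ([centre column, centre row, width, height] in pixels, round what is visible of it).
- viewer.spot_point(picture, label): "point" ([column, row] in pixels: a listed point, or the origin of a listed thing).
The state is a dict: "time": time; "q": joint angles; "joint_vel": joint speeds; "joint_torque": joint torques, N m; "tool_pos": TCP position; "tcp_rot": TCP orientation; "wrist_force": force on the tool from outside, world axes, zero at the start; "torque": the same for the moment, N m; "width": opening from 0.0 (shut) to 1.0 (fully open); "grip_force": force on a finger pad.
Only numpy, scipy, OpenCV 4.12 (cv2) and the standard library are available. Lean on these libraries where they do the work, as an engineer would, in place of code of your own. Each camera call takes 0.05 s, during which the arm holds its last target. There are 200 camera calls.

## Working session

There is one attempt and no reset: what is moved stays moved. The work goes in short steps, Python scripts to look and compute and a tool call to move; the robot and the scene stay as the last step left them, time stands still between calls to the robot, and variables do not carry over. Pictures are saved under pics/ and viewed, at most 10 in all, crops included, and the job is handed in when it is done.

Besides the shell and the picture viewer there is one more tool, called after ">>>" by a JSON object that holds its "op" and its "data", one argument or row to a line. step_arm: Moves the arm, as the interface text tells. Its arguments: {"type":"object","properties":{"series":{"type":"array"},"gripper":{"type":"number"},"newtons":{"type":"number"}},"required":["series"]}

```bash
mkdir -p pics
cat > h.py <<'E'
import numpy as np, cv2
from scipy.spatial.transform import Rotation as R
from workcell import monitor, viewer, job
def ray(cam,px,T):
    K=np.array(cam["intrinsics"]); d=np.linalg.inv(K)@[px[0],px[1],1]
    d=np.array([d[0],-d[1],-d[2]]); T=np.array(T)
    d=T[:3,:3]@d; return T[:3,3],d/np.linalg.norm(d)
def tri(rays):
    A=0;b=0
    for o,d in rays:
        P=np.eye(3)-np.outer(d,d);A=A+P;b=b+P@o
    x=np.linalg.solve(A,b); return x,[np.linalg.norm(np.cross(x-o,d)) for o,d in rays]
def toolT():
    s=monitor.read_state();T=np.eye(4);T[:3,:3]=R.from_rotvec(s["tcp_rot"]).as_matrix();T[:3,3]=s["tool_pos"];return T
E
python3 - <<'E'
from h import *
s=monitor.read_state();print(s)
rs={}
for n in("scene","top","wrist"):
    tt=toolT();c=viewer.read_camera(n);T=c["T"] if "T" in c else tt@np.array(c["hand_eye"])
    print(n,[k for k in c]); print(np.round(T,3).tolist(), np.array(c["intrinsics"]).tolist())
    cv2.imwrite(f"pics/{n}0.png",c["image"][:,:,::-1])
    for l in("purge_grip","ball_knob","post_knob"):
        p=viewer.spot_point(c,l);b=viewer.boxes_of(c,l);print(n,l,p[:2],b[:2])
        if p: rs.setdefault(l,[]).append(ray(c,p[0]["point"],T))
for l in rs:
    if len(rs[l])>1: print(l,tri(rs[l]), [tri([rs[l][i],rs[l][j]])[0].round(3) for i in range(len(rs[l])) for j in range(i)])
E
```

```text
{'time': 0.0, 'q': array([ 1.26009092e+00,  2.64801611e-01,  1.60535202e+00, -4.09680562e-06,
        1.27371543e+00, -3.69194809e-02]), 'joint_vel': array([ 0.00039864,  0.00088445,  0.00011008, -0.0012035 , -0.00209416,
       -0.00013021]), 'joint_torque': array([-3.41077059e-03, -5.15119672e+01, -3.67304742e+01, -5.76461080e-04,
        1.32604799e-02,  3.51354359e-07]), 'tool_pos': array([0.18229897, 0.64916288, 0.22994125]), 'tcp_rot': array([-0.42866465, -3.11181449,  0.00352252]), 'wrist_force': array([-0.13604721, -0.03988473, -0.33203626]), 'torque': array([ 0.02428495, -0.03005725,  0.03199019]), 'grip_force': 0.0, 'width': 1.0010583885791104}
scene ['image', 'intrinsics', 'T', 'shot']
[[0.508, -0.511, 0.693, 1.009], [0.861, 0.316, -0.398, -0.227], [-0.016, 0.799, 0.601, 0.512], [0.0, 0.0, 0.0, 1.0]] [[448.51061760945373, 0.0, 316.4550758030055], [0.0, 448.51061760945373, 198.32464776303775], [0.0, 0.0, 1.0]]
scene purge_grip [] [{'extent': [350.6, 172.3, 32.9, 27.3], 'score': 0.85}]Traceback (most recent call last):
  File "<stdin>", line 9, in <module>
ValueError: it knows: purge_grip
```

Run:
```python
from h import *
rs={}
ims=[]
for n in("scene","top","wrist"):
    tt=toolT();c=viewer.read_camera(n);T=c["T"] if "T" in c else tt@np.array(c["hand_eye"])
    print(n,np.round(T,3).tolist(), np.array(c["intrinsics"])[0,0])
    cv2.imwrite(f"pics/{n}0.png",c["image"][:,:,::-1]); ims.append(c["image"][:,:,::-1])
    for l in("purge_grip","ball_knob","post_knob"):
        p=viewer.spot_point(c,l)[:2] if l=="purge_grip" else None
        b=viewer.boxes_of(c,l);print(n,l,p,b[:2])
        q=p[0]["point"] if p else (b[0]["extent"][:2] if b else None)
        if q is not None: rs.setdefault(l,[]).append(ray(c,q,T))
for l in rs:
    if len(rs[l])>1: print(l,tri(rs[l]), [tri([rs[l][i],rs[l][j]])[0].round(3) for i in range(len(rs[l])) for j in range(i)])
    else:
        o,d=rs[l][0];print(l,o+d*(.105-o[2])/d[2])
m=np.vstack([np.hstack(ims[:2]),np.hstack([ims[2],0*ims[2]])])
cv2.imwrite("pics/m.png",cv2.resize(m,(800,500),interpolation=cv2.INTER_AREA))
```

```text
scene [[0.508, -0.511, 0.693, 1.009], [0.861, 0.316, -0.398, -0.227], [-0.016, 0.799, 0.601, 0.512], [0.0, 0.0, 0.0, 1.0]] 448.51061760945373
scene purge_grip [{'point': [346.2, 169.7], 'score': 0.98}] [{'extent': [349.3, 172.4, 32.4, 27.8], 'score': 0.97}]
scene ball_knob None [{'extent': [254.8, 218.9, 19.7, 27.9], 'score': 0.94}]
scene post_knob None [{'extent': [302.8, 196.2, 11.5, 23.5], 'score': 0.82}]
top [[-0.018, 0.984, -0.176, 0.459], [-1.0, -0.019, -0.005, 0.028], [-0.009, 0.175, 0.984, 0.774], [0.0, 0.0, 0.0, 1.0]] 369.33921066721297
top purge_grip [{'point': [272.9, 241.8], 'score': 0.72}] [{'extent': [274.0, 238.8, 30.3, 29.1], 'score': 0.89}]
top ball_knob None [{'extent': [373.4, 221.1, 9.4, 13.6], 'score': 0.71}]
top post_knob None [{'extent': [324.9, 229.4, 12.1, 15.8], 'score': 0.63}, {'extent': [273.5, 237.1, 29.2, 28.1], 'score': 0.18}]
wrist [[0.27, -0.912, -0.308, 0.104], [0.963, 0.256, 0.086, 0.672], [0.0, -0.32, 0.947, 0.374], [0.0, 0.0, 0.0, 1.0]] 278.023113697816
wrist purge_grip [] []
wrist ball_knob None []
wrist post_knob None []
purge_grip (array([0.49378423, 0.12561724, 0.10212157]), [np.float64(0.000605771831478177), np.float64(0.0006057718314782749)]) [array([0.494, 0.126, 0.102])]
ball_knob (array([ 0.52849397, -0.05685962,  0.09997823]), [np.float64(0.001595976014659098), np.float64(0.0015959760146591207)]) [array([ 0.528, -0.057,  0.1  ])]
post_knob (array([0.51482773, 0.0312202 , 0.09770071]), [np.float64(0.0006630135184146159), np.float64(0.0006630135184146471)]) [array([0.515, 0.031, 0.098])]
```

View pics/m.png

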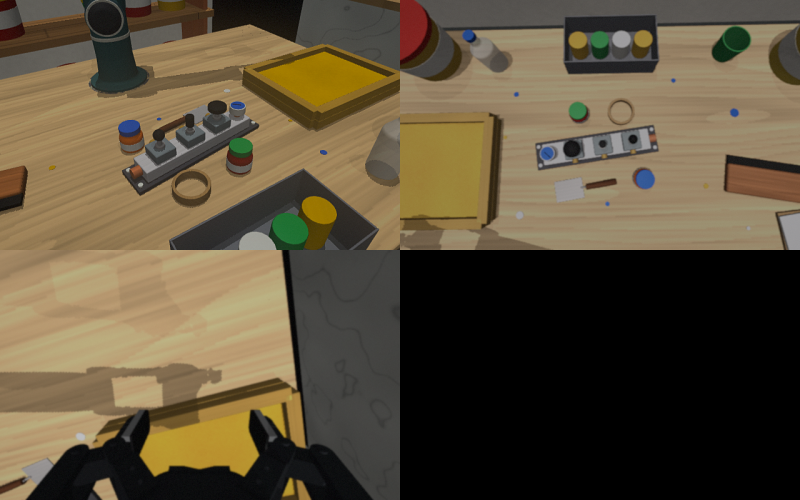

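The picture shows the manifold with the mushroom next to the gauge (composite scene panel about (217,108)), then the post (190,122) and the ball (158,138). The top panel shows the same order, with the mushroom at (572,149). Both sides of the knob are clear across the row.

```bash
cat >> h.py <<'E'
def plan(p,row=np.array([.187,-.982,0])):
    T=toolT();d=T[:3,:3].T@(np.array(p)-T[:3,3])
    ac=T[:3,:3].T@np.cross([0,0,1],row); a=np.arctan2(ac[1],ac[0])-np.pi/2
    a=(a+np.pi/2)%np.pi-np.pi/2
    print("shift",d.round(4),"turn",a.round(4),"pos",T[:3,3].round(4)); print(T[:3,:3].round(3).tolist())
E
python3 -c "
from h import *
plan([.494,.126,.23])"
```

```text
shift [-0.4415 -0.4201  0.0013] turn 1.1088 pos [0.1825 0.6499 0.2313]
[[-0.963, 0.27, 0.0], [0.27, 0.963, 0.0], [-0.0, 0.0, -1.0]]
```

>>> {"op": "step_arm", "data": {
  "series": [-0.04, -0.038, 0, 0.12, -0.08, -0.076, 0, 0.26, -0.12, -0.114, 0, 0.4, -0.16, -0.152, 0, 0.52, -0.2, -0.19, 0, 0.64, -0.24, -0.228, 0, 0.76, -0.28, -0.266, 0, 0.88, -0.32, -0.304, 0, 1.0],
  "gripper": 1
}}

```text
time: 1.9
tool_pos: [0.4092, 0.2691, 0.2317]
tcp_rot: [1.873, 2.522, 0.002]
wrist_force: [1.3, -0.6, -0.0]
width: 0.997
grip_force: 0.0
```

```bash
python3 -c "
from h import *
plan([.494,.126,.23])"
```

```text
shift [-0.1615  0.0398  0.0017] turn 0.1051 pos [0.4092 0.2691 0.2317]
[[-0.289, 0.957, 0.001], [0.957, 0.289, 0.001], [0.0, 0.001, -1.0]]
```

>>> {"op": "step_arm", "data": {
  "series": [-0.04, 0.01, 0, 0.05, -0.08, 0.02, 0, 0.105, -0.12, 0.03, 0, 0.105, -0.15, 0.037, 0, 0.105, -0.161, 0.04, 0, 0.105, -0.161, 0.04, 0, 0.105]
}}

```text
time: 2.65
tool_pos: [0.4938, 0.1283, 0.2313]
tcp_rot: [-2.0, -2.423, -0.0]
wrist_force: [0.5, -0.3, 0.4]
width: 1.001
grip_force: 0.0
```

Run:
```python
from h import *
rs=[]
for n in("scene","top","wrist"):
    tt=toolT();c=viewer.read_camera(n);T=c["T"] if "T" in c else tt@np.array(c["hand_eye"])
    p=viewer.spot_point(c,"purge_grip")[:1]; print(n,p,viewer.boxes_of(c,"purge_grip")[:1])
    if n!="top" and p: rs.append(ray(c,p[0]["point"],T))
    if n=="wrist":
        cv2.imwrite("pics/w1.png",c["image"][:,:,::-1]); o,d=rs[-1]; print("at .105",o+d*(.105-o[2])/d[2])
        np.save("w1",np.array(rs[-1]))
        for l in("ball_knob","post_knob"):
            b=viewer.boxes_of(c,l)[:1];print(l,b)
            if b: o,d=ray(c,b[0]["extent"][:2],T); print(o+d*(.105-o[2])/d[2])
print(tri(rs)); plan(tri(rs)[0])
```

```text
scene [{'point': [347.8, 167.5], 'score': 0.92}] [{'extent': [349.4, 174.6, 33.9, 25.1], 'score': 0.66}]
top [{'point': [274.2, 239.2], 'score': 0.73}] [{'extent': [275.9, 239.1, 23.0, 29.8], 'score': 0.81}]
wrist [{'point': [327.6, 202.6], 'score': 0.82}] [{'extent': [325.9, 204.2, 48.8, 49.3], 'score': 0.56}]
at .105 [0.50486183 0.12125253 0.105     ]
ball_knob [{'extent': [314.2, 334.5, 20.8, 28.7], 'score': 0.71}]
[ 0.52330783 -0.04807102  0.105     ]
post_knob [{'extent': [321.1, 275.6, 19.4, 36.6], 'score': 0.84}]
[0.51527839 0.03509185 0.105     ]
(array([0.50370044, 0.12328346, 0.1126714 ]), [np.float64(0.0006168959925808067), np.float64(0.000616895992580862)])
shift [-0.0072  0.0088  0.1186] turn 0.0043 pos [0.4936 0.1287 0.2313]
[[-0.191, 0.982, -0.0], [0.982, 0.191, 0.0], [0.0, -0.0, -1.0]]
```

View pics/w1.png

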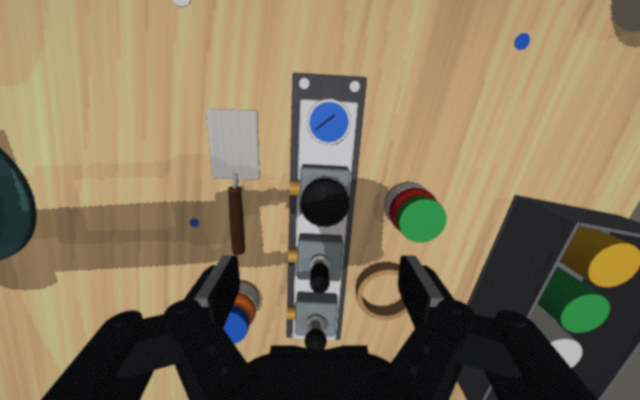

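The wrist view shows the mushroom head at about (325,203). It sits slightly right of the mid-line between the fingers (about column 320), with the post (320,276) and the ball (316,335) below it. I'll get the rim outline by segmentation in all three views.

```bash
cat >> h.py <<'E'
def blob(im,px,thr=45,r=34):
    x,y=int(px[0]),int(px[1]); g=im.max(2); m=np.zeros_like(g); m[y-r:y+r,x-r:x+r]=(g[y-r:y+r,x-r:x+r]<thr)
    m=cv2.morphologyEx(m,cv2.MORPH_OPEN,cv2.getStructuringElement(cv2.MORPH_ELLIPSE,(9,9)))
    n,l,st,ce=cv2.connectedComponentsWithStats(m); i=l[y,x]
    (c,rr)=cv2.minEnclosingCircle(np.argwhere(l==i)[:,::-1].astype(np.float32))
    return ce[i],st[i],c,rr
E
python3 - <<'E'
from h import *
for n,px in(("w1",(325,203)),("top0",(273,239)),("scene0",(349,170))):
    im=cv2.imread(f"pics/{n}.png")
    for t in(35,45,60): print(n,t,blob(im,px,t))
tt=toolT();c=viewer.read_camera("wrist");Tw=tt@np.array(c["hand_eye"])
for px in((325,203),):
  for z in(.105,.11,.1165):
    o,d=ray(c,px,Tw);print(z,o+d*(z-o[2])/d[2])
a=np.hstack([cv2.resize(cv2.imread("pics/top0.png")[200:280,230:310],(400,400)),cv2.resize(cv2.imread("pics/scene0.png")[130:210,310:390],(400,400))])
cv2.imwrite("pics/c.png",a)
E
```

```text
w1 35 (array([324.60023585, 202.17747642]), array([ 301,  179,   48,   47, 1696], dtype=int32), (324.7351989746094, 202.47262573242188), 24.163244247436523)
w1 45 (array([324.7641196 , 201.90310078]), array([ 301,  178,   49,   48, 1806], dtype=int32), (325.14080810546875, 202.7405548095703), 24.93923568725586)
w1 60 (array([325.55469155, 201.89839295]), array([ 300,  178,   53,   48, 1929], dtype=int32), (326.57720947265625, 203.49716186523438), 26.8071231842041)
top0 35 (array([273.73995772, 237.30443975]), array([262, 225,  25,  26, 473], dtype=int32), (274.5, 237.7857208251953), 12.961969375610352)
top0 45 (array([274.61202186, 237.65938069]), array([262, 224,  27,  27, 549], dtype=int32), (274.5322570800781, 237.46774291992188), 13.55472469329834)
top0 60 (array([274.75909879, 237.48526863]), array([262, 224,  27,  27, 577], dtype=int32), (274.6907653808594, 237.62579345703125), 13.730375289916992)
scene0 35 (array([319.5, 199.5]), array([     0,      0,    640,    400, 256000], dtype=int32), (319.5, 199.5), 376.6703796386719)
scene0 45 (array([319.5, 199.5]), array([     0,      0,    640,    400, 256000], dtype=int32), (319.5, 199.5), 376.6703796386719)
scene0 60 (array([347.22342342, 171.67387387]), array([333, 161,  30,  23, 555], dtype=int32), (347.25860595703125, 171.5), 14.951951026916504)
0.105 [0.50262434 0.1197196  0.105     ]
0.11 [0.50217029 0.12138194 0.11      ]
0.1165 [0.50158003 0.12354299 0.1165    ]
```

View pics/c.png

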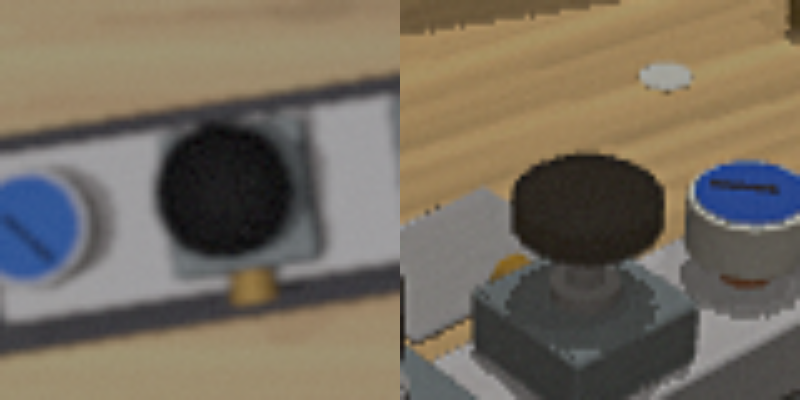

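The crops show the head centred at (274.8,237.6) in the top view and (347.5,172) in the scene view.

Run:
```python
from h import *
rs=[]
for n,px in(("top",(274.7,237.6)),("scene",(347.4,171.8)),("wrist",(324.9,202.5))):
    tt=toolT();c=viewer.read_camera(n);T=c["T"] if "T" in c else tt@np.array(c["hand_eye"])
    r=ray(c,px,T);rs.append(r);o,d=r;print(n,*[(o+d*(z-o[2])/d[2]).round(4) for z in(.105,.11)])
print(tri(rs)); print(tri(rs[:2]),tri(rs[1:]))
plan(tri(rs)[0])
```

```text
top [0.5008 0.1215 0.105 ] [0.5005 0.1208 0.11  ]
scene [0.5038 0.1219 0.105 ] [0.51   0.1177 0.11  ]
wrist [0.5025 0.12   0.105 ] [0.5021 0.1217 0.11  ]
(array([0.50216882, 0.12133187, 0.1048591 ]), [np.float64(0.001351948080547681), np.float64(0.0015049472318086727), np.float64(0.0013163486821731556)])
(array([0.50137503, 0.12252533, 0.10325066]), [np.float64(0.0009258526366048676), np.float64(0.0009258526366048004)]) (array([0.50320799, 0.12103032, 0.10531192]), [np.float64(0.0011243568681913927), np.float64(0.0011243568681913773)])
shift [-0.0086  0.0069  0.1264] turn 0.0038 pos [0.4937 0.1284 0.2313]
[[-0.191, 0.982, -0.0], [0.982, 0.191, 0.0], [0.0, -0.0, -1.0]]
```

>>> {"op": "step_arm", "data": {
  "series": [-0.0086, 0.0069, 0.02, 0, -0.0086, 0.0069, 0.05, 0, -0.0086, 0.0069, 0.08, 0, -0.0086, 0.0069, 0.105, 0, -0.0086, 0.0069, 0.125, 0, -0.0086, 0.0069, 0.14, 0, -0.0086, 0.0069, 0.148, 0, -0.0086, 0.0069, 0.148, 0]
}}

```text
time: 4.4
tool_pos: [0.502, 0.1212, 0.083]
tcp_rot: [-1.998, -2.424, 0.001]
wrist_force: [-0.0, 0.0, -0.5]
width: 0.999
grip_force: 0.0
```

>>> {"op": "step_arm", "data": {
  "series": [0, 0, 0, 0, 0, 0, 0, 0, 0, 0, 0, 0, 0, 0, 0, 0, 0, 0, 0, 0, 0, 0, 0, 0],
  "gripper": 0.45,
  "newtons": 50
}}

```text
time: 5.15
tool_pos: [0.5011, 0.1211, 0.0845]
tcp_rot: [-1.997, -2.423, 0.003]
wrist_force: [-7.1, -0.7, 9.1]
width: 0.561
grip_force: 50.1
```

>>> {"op": "step_arm", "data": {
  "series": [0, 0, -0.005, 0, 0, 0, -0.01, 0, 0, 0, -0.015, 0, 0, 0, -0.02, 0, 0, 0, -0.025, 0, 0, 0, -0.029, 0]
}}

```text
time: 5.9
tool_pos: [0.501, 0.1211, 0.1121]
tcp_rot: [-1.997, -2.423, 0.003]
wrist_force: [-4.9, -1.4, -6.0]
width: 0.563
grip_force: 52.4
```

Run:
```python
from h import *
c=viewer.read_camera("scene");cv2.imwrite("pics/p.png",cv2.resize(c["image"][120:260,220:420,::-1],(800,560)));print(viewer.spot_point(c,"purge_grip"))
```

```text
[{'point': [349.8, 154.8], 'score': 0.8}]
```

View pics/p.png

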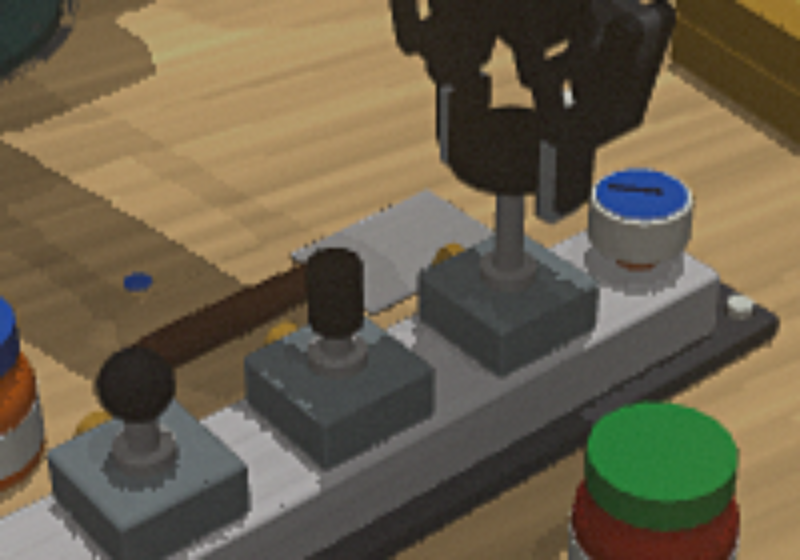

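The crop shows the mushroom up in the grip at about (510,150) with its stem exposed, while the ball and the post are still in. Next I'll pull on to the stop and hold there for over a second.

>>> {"op": "step_arm", "data": {
  "series": [0, 0, -0.002, 0, 0, 0, -0.004, 0, 0, 0, -0.004, 0, 0, 0, -0.004, 0, 0, 0, -0.004, 0, 0, 0, -0.004, 0, 0, 0, -0.004, 0, 0, 0, -0.004, 0]
}}

```text
time: 7.0
tool_pos: [0.501, 0.1211, 0.115]
tcp_rot: [-1.997, -2.423, 0.003]
wrist_force: [-2.4, -0.5, -27.3]
width: 0.554
grip_force: 55.5
```

>>> {"op": "step_arm", "data": {
  "series": [0, 0, 0, 0, 0, 0, 0, 0, 0, 0, 0, 0, 0, 0, 0, 0]
}}

```text
time: 7.5
tool_pos: [0.501, 0.121, 0.115]
tcp_rot: [-1.997, -2.423, 0.003]
wrist_force: [-2.7, -0.4, -25.0]
width: 0.558
grip_force: 55.5
```

It's firmly at the stop: the wrist force is 25 N down and the TCP has risen 30.5 mm. Now I'll push it back in.

>>> {"op": "step_arm", "data": {
  "series": [0, 0, 0.005, 0, 0, 0, 0.011, 0, 0, 0, 0.017, 0, 0, 0, 0.023, 0, 0, 0, 0.029, 0, 0, 0, 0.032, 0, 0, 0, 0.034, 0, 0, 0, 0.034, 0]
}}

```text
time: 8.5
tool_pos: [0.5012, 0.1211, 0.0854]
tcp_rot: [-1.997, -2.423, 0.004]
wrist_force: [-14.2, -2.9, 1.6]
width: 0.558
grip_force: 57.9
```

>>> {"op": "step_arm", "data": {
  "series": [0, 0, 0.001, 0, 0, 0, 0.002, 0, 0, 0, 0.002, 0, 0, 0, 0.002, 0]
}}

```text
time: 9.0
tool_pos: [0.5013, 0.1211, 0.0846]
tcp_rot: [-1.997, -2.423, 0.004]
wrist_force: [-16.9, -4.5, 10.1]
width: 0.561
grip_force: 58.5
```

>>> {"op": "step_arm", "data": {
  "series": [0, 0, 0, 0, 0, 0, 0, 0, 0, 0, 0, 0, 0, 0, 0, 0, 0, 0, 0, 0, 0, 0, 0, 0],
  "gripper": 1
}}

```text
time: 9.75
tool_pos: [0.5021, 0.1213, 0.0801]
tcp_rot: [-1.998, -2.424, 0.0]
wrist_force: [-0.5, -0.3, -0.3]
width: 1.0
grip_force: 0.0
```

>>> {"op": "step_arm", "data": {
  "series": [0, 0, -0.01, 0, 0, 0, -0.03, 0, 0, 0, -0.055, 0, 0, 0, -0.08, 0, 0, 0, -0.11, 0, 0, 0, -0.14, 0, 0, 0, -0.15, 0, 0, 0, -0.15, 0]
}}

```text
time: 10.75
tool_pos: [0.5025, 0.1214, 0.231]
tcp_rot: [1.998, 2.423, 0.002]
wrist_force: [-0.3, -0.8, -0.5]
width: 0.998
grip_force: 0.0
```

Run:
```python
from h import *
c=viewer.read_camera("scene");cv2.imwrite("pics/e.png",cv2.resize(c["image"][120:260,220:420,::-1],(800,560)));print(viewer.boxes_of(c,"purge_grip")[:1],blob(c["image"],(347,172),60)[:2])
tt=toolT();w=viewer.read_camera("wrist");b=blob(w["image"],(325,203),45);print(b)
rs=[ray(c,(347.4,blob(c["image"],(347,172),60)[0][1]),c["T"])]
print(monitor.read_state()["time"],monitor.read_state()["wrist_force"])
```

```text
[{'extent': [348.5, 172.7, 32.8, 25.2], 'score': 0.82}] (array([347.07195572, 171.50738007]), array([333, 161,  29,  23, 542], dtype=int32))
(array([318.52934783, 193.76304348]), array([ 295,  170,   49,   48, 1840], dtype=int32), (318.4374694824219, 194.0995635986328), 24.733312606811523)
10.9 [-0.09435939 -0.50203083 -1.19779277]
```

View pics/e.png

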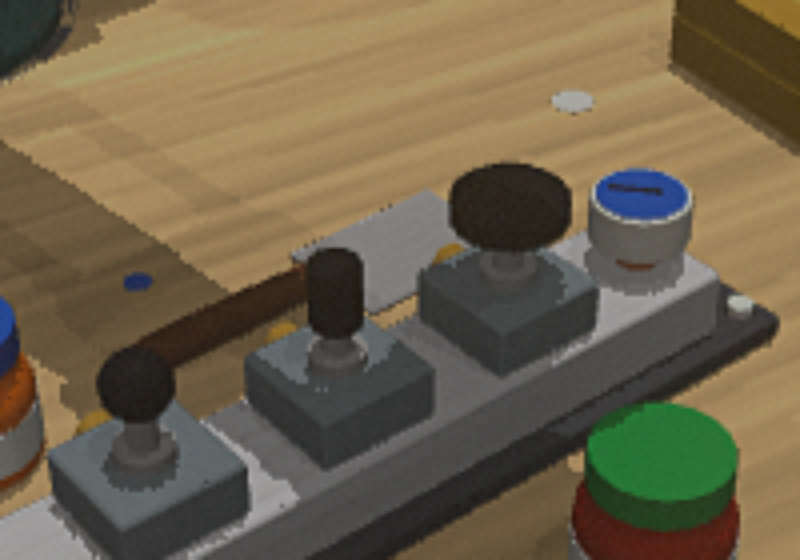

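All three knobs are in. The mushroom's blob is at (347.1,171.5), against (347.2,171.7) at the start, which puts it within about 0.5 mm of its starting height. The robot is clear of everything.

```bash
python3 -c "
from workcell import job
print(job.finish_job())"
```

```text
the job is handed in; nothing more can be done
None
```

I pulled the mushroom knob out to its stop, held it there for over a second, pushed it fully back in and released it; the ball and post knobs stayed in, and I handed the job in at about 11 s, but no verdict came back.

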